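# Clear the carving board and seat the mask blank against its fence

## Task

With the scraper block, not the fingers, sweep the three loose wood offcuts off the carving board onto the bench. Then slide the mask blank along the board, forehead first, and press it firmly home against the fence, centred between the fence's two pegs and with no gap at either forehead corner; the fence is held by friction only, so feel for it and do not shift it. Finish with the scraper standing on the bench off the board, and leave the jar, the mallet and the white pot where they are.

Things in the scene. Friction and masses are not known exactly. Their poses are not given: they have to be found in the camera images.
- board: Fixed plywood carving board lying on the bench, 320 (its x) x 380 (its y) x 24 mm thick. Origin: centre of its underside, on the bench; z up, x towards the fence (away from the robot). Its top is 24 mm above the bench. Shifted and turned a little from start to start.
- fence: Dark wood fence across the far part of the board, a bar 350 (y) x 30 (x) mm, 31 mm high. Origin: middle of its front face (towards the robot), at the board's top; x points into the fence, y along it, z up. Held by friction only: about 15 N slides it along x and it stays there; the blank's own drag is 3 to 7 N. Its setting differs from start to start.
- peg_left (a point): Top of the left of two upright dark pegs on the fence, 22 mm in diameter, top 70 mm above the board, at fence x = 15, y = +100 mm.
- peg_right (a point): Top of the right peg, the same, at fence x = 15, y = -100 mm. Halfway between the pegs is fence y = 0.
- blank: Pale wood mask blank lying face up on the board, about 0.55 kg, too wide to grasp: 110 (x) x 110 (y) mm, 46 mm high, nose and brow up to 60 mm. Origin: centre of its underside. Forehead: the flat end at x = +55 mm, 110 mm wide. From x = -23 to +55 mm it has flat sides, 110 mm apart; the chin part, x = -55 to -23 mm, is 84 mm wide and ends in a flat face at x = -55 mm.
- blank_left (a point): Point on the lower edge of the blank's forehead face, 50 mm to its left (blank frame x = 55, y = +50, z = 0 mm).
- blank_right (a point): Point on the lower edge of the blank's forehead face, 50 mm to its right (blank frame x = 55, y = -50, z = 0 mm).
- scraper: Scraper block of dark wood, standing on the bench beside the board, on either side of it, 0.12 kg. Foot 80 mm long (its x) x 24 mm thick (y) x 30 mm high with a thin steel strip along both long faces; above it a grip 60 mm long (x) x 20 mm thick (y), from 30 to 79 mm high. Origin: centre of its underside; z up.
- chip0_center (a point): Centre of a loose pale wood offcut, 34 x 22 x 14 mm, lying flat at the start on the board between the blank and the fence; z is its height direction.
- chip1_center (a point): Centre of a loose pale wood offcut, 28 x 22 x 16 mm, lying flat at the start on the board between the blank and the fence; z is its height direction.
- chip2_center (a point): Centre of a loose pale wood offcut, 40 x 20 x 13 mm, lying flat at the start on the board between the blank and the fence; z is its height direction.
- jar: Bystander: amber glass jar with a steel lid, 68 mm in diameter, 85 mm high, on the bench beside the board, on the other side from the scraper. Origin: centre of its underside.
- mallet: Bystander: carver's mallet lying on the bench along the board's near edge, right of the middle. Dark head 60 mm in diameter and 110 mm long (its x from +30 to +140 mm), pale handle from x = -100 to +30 mm. Origin: on the bench under the mallet's axis.
- brushpot: Bystander: small white ceramic pot, 72 mm in diameter, 80 mm high, on the bench just before the board's near left corner. Origin: centre of its underside.
There are look-alikes about, which are no part of the job. Leave any black or purple look-alike of the part that bears chip1_center alone.

How it is judged:
By the outcome, as a careful person would: the job done as asked, in the order asked, and still so for the second after the job is handed in, with the robot touching nothing.
It also fails if it takes over 72 s, if anything falls off the work surface, if the arm or the gripper's body presses on something with over 40 N, if the wrist force passes 120 N, or if a joint passes its speed limit or range.

## Robot

A 7-joint arm with a two-finger parallel gripper is mounted at the origin on the work surface. World frame = base frame: x ahead of the robot, y to its left, z up, the work surface at z = 0. Lengths are in mm, angles in rad, forces in N, time in s.
With the tool pointing down it reaches from about 425 to 1025 mm from the base axis. Payload 9.4 kg.
Tool frame: the origin (TCP) lies at the very end of the fingers, on their centre line; the grasp point (between the pads) lies 19 mm behind it; z points along the fingers, y is the line along which they close (so a half turn about z gives the same grasp; the last joint's range is limited). The gripper opens to 85 mm and grips with 20 to 120 N. Pads are 22 mm wide; open, the fingers measure 114 mm over their backs; the gripper's body (76 mm by 85 mm) begins 54 mm behind the grasp point. The pads swing forward as they close: fully open they stand 13 mm farther back than shut.
Start: joints at [1.152, 0.599, -0.003, 1.599, 0.002, 0.943, -0.08], TCP at [242.999, -683.064, 231.275] pointing down, gripper open.
Joint ranges: [-2.57, 2.57], [-0.35, 1.97], [-1.29, 1.29], [0.11, 2.56], [-1.05, 4.19], [0.11, 1.86], [-2.63, 2.63]. Speed limits (rad/s): [2.22, 2.22, 3.01, 3.01, 3.14, 3.14, 3.14].

## Interface

Orientations are given as a rotation vector (axis times angle).
In Python, from bench import env, imaging gives the robot as it stands.
- The arm moves only by the tool arm_command, never from a script. Its argument "series" is text: rows parted by semicolons, each of 7 numbers parted by spaces: the turn, a rotation vector about the world's x, y, z as a fraction of full scale, then the shift along the world's x, y, z as a fraction of full scale, then the closure, from 0 (fully open) to 1 (shut). A call has 1 to 12 rows; each row shifts and turns the commanded pose from where the row before left it; what a row does not reach is not made up. Full scale, the value 1, is 0.25 m for a shift and 5 degrees for a turn. A row lasts 1/12 s, in which the tool goes at most 41.7 mm and 7.16 degrees, less where a joint would pass 70% of its speed; a pose out of reach is approached as far as the arm can. A call with a number of a shift or a turn outside -1 to 1 is refused whole. A call with a gripper value outside its range is refused whole. The fingers move at their own pace and stop on an object; the grip force is fixed at half the most. Time passes only in rows, so rows that do not move let the fingers close. It gives the time, the measured TCP pose, the force, the opening and the grip force at its end, in the units of the state.
- env.get_obs(): the state, without advancing time (a new reading comes with each control period).
- imaging.get_image(name): name is "scene" or "top"; returns a dict with "pixels" (384x512x3 uint8, red, green, blue), "camera_matrix" (3x3 intrinsics, pixels), "extrinsics" (4x4, takes a point from world to camera coordinates). Camera axes: x right, y down, z forward; pixel columns grow to the right and rows downward; lengths in mm; the calibration is good to about 2 mm. A picture is of the moment at which its call begins. There is no depth.
- env.close_job(): hands the job in; it is judged then, once.
The state is a dict: "time_s": time; "joint_positions": joint angles; "dq": joint speeds; "joint_torque": joint torques, N m; "tcp_pos": TCP position; "orientation": TCP orientation; "contact_force": force on the tool from outside, world axes, zero at the start; "moment": the same for the moment, N m; "gripper_width": opening from 0.0 (shut) to 1.0 (fully open); "gripper_force": force on a finger pad.
Only numpy, scipy, OpenCV 4.12 (cv2) and the standard library are available. Lean on these libraries where they do the work, as an engineer would, in place of code of your own. Each camera call takes 0.05 s, during which the arm holds its last target. There are 200 camera calls.

## Working session

There is one attempt and no reset: what is moved stays moved. The work goes in short steps, Python scripts to look and compute and a tool call to move; the robot and the scene stay as the last step left them, time stands still between calls to the robot, and variables do not carry over. Pictures are saved under pics/ and viewed, at most 10 in all, crops included, and the job is handed in when it is done.

Besides the shell and the picture viewer there is one more tool, called after ">>>" by a JSON object that holds its "api" and its "payload". arm_command: Moves the arm, as the interface text tells. Its arguments: {"type":"object","properties":{"series":{"type":"string"}},"required":["series"]}

```bash
mkdir -p pics; ls; python3 - <<'E'
from bench import env, imaging
import cv2,numpy as np
np.set_printoptions(precision=3,suppress=True)
for n in("scene","top"):
    d=imaging.get_image(n); np.savez(f"pics/{n}0.npz",**d)
    cv2.imwrite(f"pics/{n}0.png",cv2.resize(d["pixels"][:,:,::-1],(800,600),interpolation=cv2.INTER_CUBIC))
    print(n,d["camera_matrix"],d["extrinsics"])
print(env.get_obs())
E
```

```text
pics
scene [[371.837   0.    253.492]
 [  0.    371.837 188.094]
 [  0.      0.      1.   ]] [[  -0.003    1.      -0.019   -0.979]
 [   0.667   -0.012   -0.745 -345.567]
 [  -0.745   -0.014   -0.667 1280.215]
 [   0.       0.       0.       1.   ]]
top [[464.765   0.    249.441]
 [  0.    464.765 198.004]
 [  0.      0.      1.   ]] [[ -0.104  -0.995   0.003  62.336]
 [ -0.973   0.101  -0.208 595.061]
 [  0.207  -0.024  -0.978 928.583]
 [  0.      0.      0.      1.   ]]
{'time_s': 0.1, 'joint_positions': array([ 1.152,  0.6  , -0.003,  1.6  ,  0.002,  0.943, -0.08 ]), 'dq': array([ 0.   , -0.001,  0.003, -0.001,  0.001, -0.   ,  0.001]), 'joint_torque': array([  0.006, -77.799,   1.57 , -25.863,   0.013,   0.005,   0.   ]), 'tcp_pos': array([ 242.856, -682.653,  230.5  ]), 'orientation': array([-3.094, -0.534,  0.001]), 'contact_force': array([-0.308,  0.238,  0.834]), 'moment': array([-0.026, -0.006, -0.032]), 'gripper_force': 0.0, 'gripper_width': 1.000127215680841}
```

View pics/scene0.png

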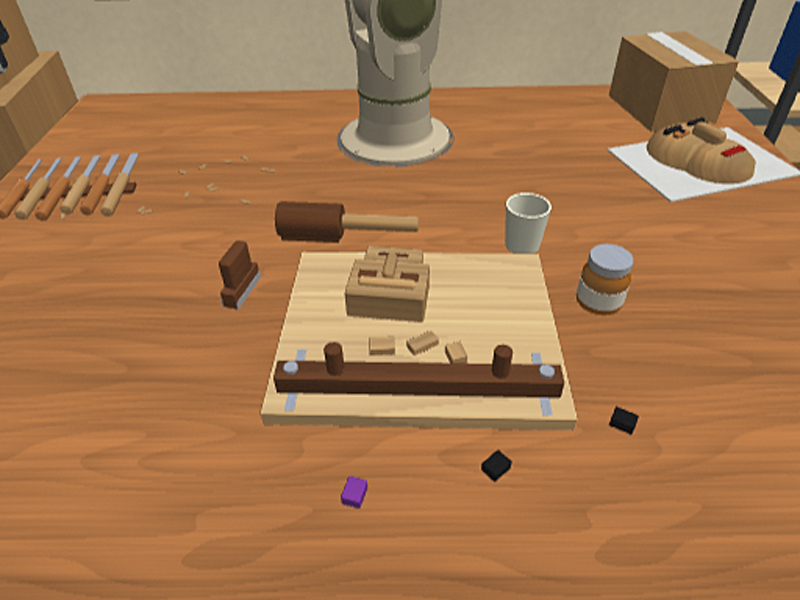

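View pics/top0.png

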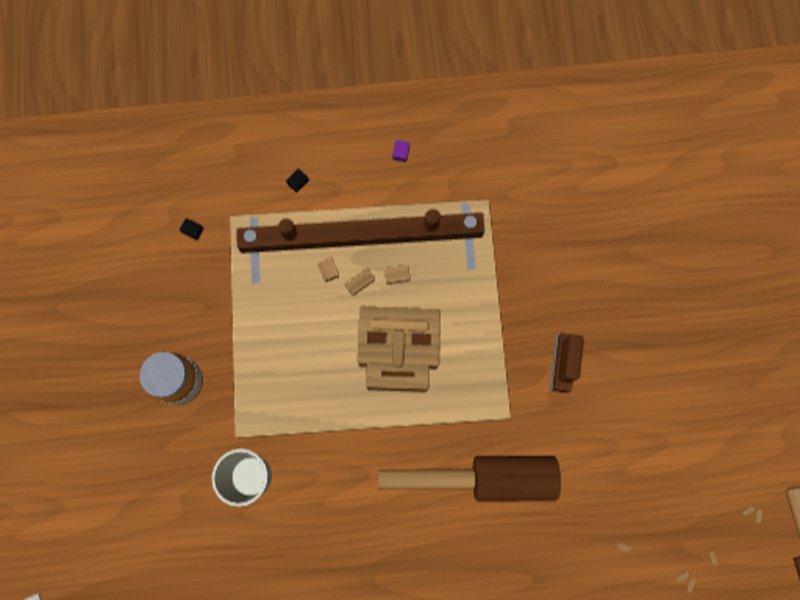

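The scene view shows the scraper at (238,275), the blank at (388,285), three pale chips at (382,346), (423,342) and (456,351), the fence with pegs at (334,358) and (502,360), and the jar, pot and mallet. The top view shows the chips at (328,269), (360,281) and (397,274), the blank at (398,347) and the scraper at (568,362). The black and purple look-alikes at top (297,180), (191,229) and (401,150) are off the board, so they are not the job.

```bash
cat > h.py <<'E'
import numpy as np,cv2
np.set_printoptions(precision=3,suppress=True)
def load(n): return dict(np.load(f"pics/{n}.npz"))
def grab(n,tag):
    from bench import imaging
    d=imaging.get_image(n); np.savez(f"pics/{n}{tag}.npz",**d); return d
def ray(d,p,z):
    "pixel(s) -> world points on plane z"
    p=np.atleast_2d(p).astype(float); K,T=d["camera_matrix"],d["extrinsics"]; R,t=T[:3,:3],T[:3,3]
    c=-R.T@t; v=(np.c_[p,np.ones(len(p))]@np.linalg.inv(K).T)@R
    return c+v*((z-c[2])/v[:,2])[:,None]
def tri(d1,p1,d2,p2):
    P=[d["camera_matrix"]@d["extrinsics"][:3] for d in(d1,d2)]
    X=cv2.triangulatePoints(P[0],P[1],np.float64(p1).reshape(2,1),np.float64(p2).reshape(2,1))[:,0]
    return X[:3]/X[3]
def proj(d,X):
    q=np.atleast_2d(X)@d["extrinsics"][:3,:3].T+d["extrinsics"][:3,3]; q=q@d["camera_matrix"].T; return q[:,:2]/q[:,2:]
def crop(d,x0,y0,x1,y1,s,name):
    cv2.imwrite(f"pics/{name}.png",cv2.resize(d["pixels"][y0:y1,x0:x1,::-1],None,fx=s,fy=s,interpolation=cv2.INTER_CUBIC))
E
python3 - <<'E'
from h import *
t,s=load("top0"),load("scene0")
crop(t,140,122,384,290,3.25,"ct0"); crop(s,130,140,380,280,3.2,"cs0")
for d,ps in((t,[(200,230),(250,250),(255,210),(234,174),(225,147),(366,225),(355,232),(400,300),(150,145)]),(s,[(200,205),(245,165),(250,190),(244,221),(250,243),(150,165),(150,186)])):
    hsv=cv2.cvtColor(d["pixels"],cv2.COLOR_RGB2HSV)
    for p in ps: print(p,d["pixels"][p[1],p[0]],hsv[p[1],p[0]])
E
```

```text
(200, 230) [203 166 114] [ 18 112 203]
(250, 250) [136 110  73] [ 18 118 136]
(255, 210) [147 113  66] [ 17 141 147]
(234, 174) [158 123  79] [ 17 128 158]
(225, 147) [81 46 24] [ 12 179  81]
(366, 225) [88 50 26] [ 12 180  88]
(355, 232) [80 59 48] [ 10 102  80]
(400, 300) [150  91  43] [ 13 182 150]
(150, 145) [187 152 104] [ 17 113 187]
(200, 205) [213 180 131] [ 18  98 213]
(245, 165) [174 140  98] [ 17 111 174]
(250, 190) [124  95  61] [ 16 130 124]
(244, 221) [197 159 113] [ 16 109 197]
(250, 243) [103  66  41] [ 12 154 103]
(150, 165) [100  63  42] [ 11 148 100]
(150, 186) [110  72  47] [ 12 146 110]
```

View pics/ct0.png

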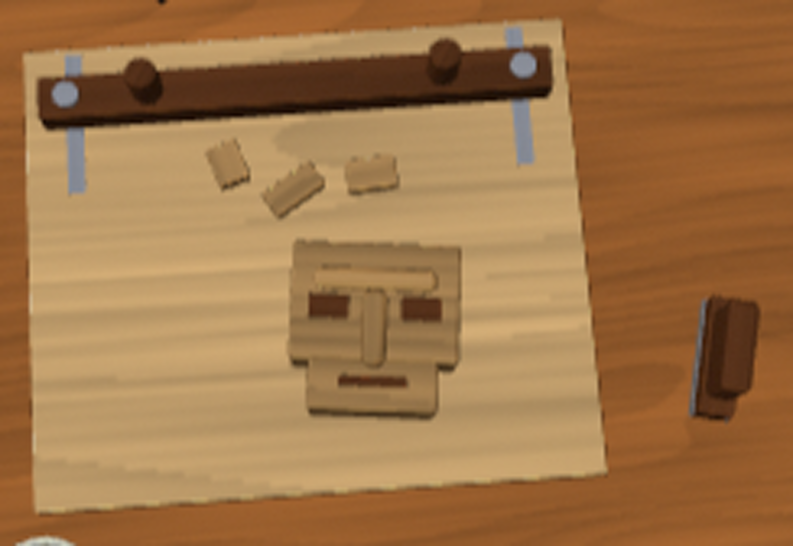

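View pics/cs0.png

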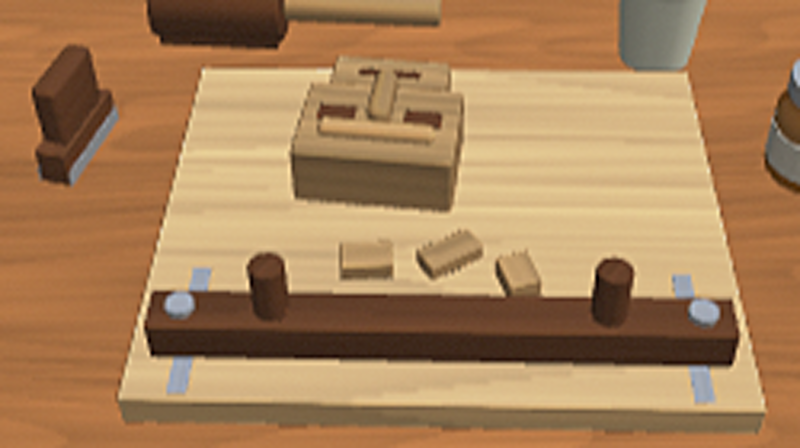

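The crops confirm it. The dark scraper has a steel strip at top crop (725,357). The three pale chips lie between blank and fence at top crop (228,164), (293,189) and (371,174), and they are distinct from the black and purple pieces. The blank's forehead edge runs (294,241)–(461,247), and the pegs are at (140,70) and (445,50).

```bash
cat >> h.py <<'E'
T=lambda *p:(np.array(p,float)+.5)/3.25-.5+[140,122]
S=lambda *p:(np.array(p,float)+.5)/3.2-.5+[130,140]
E
python3 - <<'E'
from h import *
t,s=load("top0"),load("scene0")
for d in(t,s): print("cam",-d["extrinsics"][:3,:3].T@d["extrinsics"][:3,3])
b=ray(t,[T(24,52),T(562,20),T(606,472),T(36,513)],24)[:,:2]; print("board FL FR NR NL top",b, b.mean(0))
bs=ray(s,[S(762,403),S(121,400),S(203,67),S(687,72)],24)[:,:2]; print("scene",bs,bs.mean(0))
for q in(b,bs): print("len",np.linalg.norm(q-np.roll(q,-1,0),axis=1),"angles",[np.degrees(np.arctan2(*(a)[::-1])) for a in (q[0]-q[3],q[1]-q[2])])
for n,a,c in(("pegL",T(141,68),S(614,268)),("pegR",T(445,48),S(267,262)),("chipA",T(228,164),S(518,273)),("chipB",T(293,189),S(450,253)),("chipC",T(371,174),S(366,260)),("fhL top",T(294,241),S(463,96)),("fhR top",T(461,247),S(310,85)),
 ("grip far",T(739,298),S(48,97)),("grip near",T(729,393),S(83,48))): print(n,tri(t,a,s,c))
print("fh lower scene R,L",ray(s,[S(294,199),S(448,209)],24))
print("blank top z70 sides",ray(t,[T(294,241),T(461,247),T(459,366),T(290,361),T(308,412),T(435,416)],70))
print("fence front top edge z55 top", ray(t,[T(42,117),T(551,88)],55),"bot z24",ray(t,[T(48,129),T(549,98)],24))
print("grip top z79 top",ray(t,[T(718,297),T(760,300),T(750,393),T(709,390)],79))
print("grip top z79 scn",ray(s,[S(34,94),S(70,46),S(97,54),S(62,103)],79))
print("foot steel lower",ray(t,[T(701,298),T(690,416)],0),ray(s,[S(118,113),S(68,184)],0))
print("jar,pot",ray(t,[[106,239],[154.5,305]],83))
E
```

```text
cam [ 393.459   24.544 1031.91 ]
cam [1184.511   15.309  595.874]
board FL FR NR NL top [[ 770.402  216.859]
 [ 755.093 -161.637]
 [ 438.803 -148.887]
 [ 451.221  227.607]] [603.88   33.486]
scene [[ 765.038  215.863]
 [ 758.694 -158.781]
 [ 438.096 -150.105]
 [ 452.666  228.323]] [603.624  33.825]
len [378.806 316.546 376.699 319.363] angles [np.float64(-1.9286002964054572), np.float64(-2.3083069619682273)]
len [374.698 320.716 378.708 312.62 ] angles [np.float64(-2.2842007631735295), np.float64(-1.5502514861269183)]
pegL [724.535 128.11   96.555]
pegR [717.555 -69.606  97.202]
chipA [671.528  80.871  35.324]
chipB [650.301  38.46   31.99 ]
chipC [655.419 -15.802  31.675]
fhL top [595.159  42.782 118.421]
fhR top [580.54  -58.047 117.841]
grip far [ 537.491 -240.249   75.645]
grip near [ 478.013 -226.119   73.47 ]
fh lower scene R,L [[589.651 -67.996  24.   ]
 [601.314  38.482  24.   ]]
blank top z70 sides [[605.695  40.741  70.   ]
 [590.479 -67.053  70.   ]
 [513.202 -56.565  70.   ]
 [527.618  50.791  70.   ]
 [493.918  42.495  70.   ]
 [483.015 -37.604  70.   ]]
fence front top edge z55 top [[ 711.582  201.583   55.   ]
 [ 696.529 -142.083   55.   ]] bot z24 [[ 712.589  203.592   24.   ]
 [ 699.056 -145.031   24.   ]]
grip top z79 top [[ 539.063 -226.219   79.   ]
 [ 534.347 -252.708   79.   ]
 [ 475.959 -236.904   79.   ]
 [ 480.53  -211.38    79.   ]]
grip top z79 scn [[ 538.184 -248.881   79.   ]
 [ 482.544 -235.229   79.   ]
 [ 492.737 -213.436   79.   ]
 [ 548.527 -227.063   79.   ]]
foot steel lower [[ 551.658 -235.156    0.   ]
 [ 471.485 -215.319    0.   ]] [[ 464.695 -216.971    0.   ]
 [ 545.938 -239.52     0.   ]]
jar,pot [[538.989 301.839  83.   ]
 [397.118 211.268  83.   ]]
```

>>> {"api": "arm_command", "payload": {"series": "0 0 -0.974 0.0754 0.1276 0 0;0 0 -0.974 0.0754 0.1276 0 0;0 0 -0.974 0.0754 0.1276 0 0;0 0 -0.974 0.0754 0.1276 0 0;0 0 -0.974 0.0754 0.1276 0 0;0 0 -0.974 0.0754 0.1276 0 0;0 0 -0.974 0.0754 0.1276 0 0;0 0 0 0.0754 0.1276 0 0;0 0 0 0.0754 0.1276 0 0;0 0 0 0.0754 0.1276 0 0;0 0 0 0.0754 0.1276 0 0;0 0 0 0.0754 0.1276 0 0"}}

```text
time_s: 1.1
tcp_pos: [469.7, -298.5, 231.2]
orientation: [-3.116, 0.396, 0.001]
contact_force: [1.3, -0.1, 0.2]
gripper_width: 1.0
gripper_force: 0.0
```

>>> {"api": "arm_command", "payload": {"series": "0 0 0 0.0746 0.124 0 0;0 0 0 0.0746 0.124 0 0;0 0 0 0 0 -0.13 0;0 0 0 0 0 -0.14 0;0 0 0 0 0 -0.14 0;0 0 0 0 0 -0.14 0;0 0 0 0 0 -0.12 0;0 0 0 0 0 -0.08 0;0 0 0 0 0 -0.026 0;0 0 0 0 0 0 0;0 0 0 0 0 0 1;0 0 0 0 0 0 1"}}

```text
time_s: 2.1
tcp_pos: [507.2, -238.6, 38.6]
orientation: [3.116, -0.397, 0.003]
contact_force: [0.5, 0.1, 0.4]
gripper_width: 0.749
gripper_force: 0.0
```

>>> {"api": "arm_command", "payload": {"series": "0 0 0 0 0 0 1;0 0 0 0 0 0 1;0 0 0 0 0 0 1;0 0 0 0 0 0 1"}}

```text
time_s: 2.43
tcp_pos: [506.9, -238.3, 38.0]
orientation: [3.116, -0.396, 0.002]
contact_force: [-0.1, -0.2, 3.2]
gripper_width: 0.226
gripper_force: 61.0
```

>>> {"api": "arm_command", "payload": {"series": "0 0 0 0 0 0.08 1;0 0 0 0 0 0.14 1;0 0 0 0 0 0.14 1;0 0 0 0 0 0.128 1;0 0 0.62 0.0564 0.1326 0 1;0 0 0.62 0.0564 0.1326 0 1;0 0 0.62 0.0564 0.1326 0 1;0 0 0.62 0.0564 0.1326 0 1;0 0 0 0.0564 0.1326 0 1;0 0 0 0.0564 0.1326 0 1;0 0 0 0.0564 0.1326 0 1;0 0 0 0.0564 0.1326 0 1"}}

```text
time_s: 3.43
tcp_pos: [619.5, 28.6, 159.4]
orientation: [3.141, -0.058, -0.0]
contact_force: [0.0, -0.5, -1.1]
gripper_width: 0.224
gripper_force: 60.5
```

>>> {"api": "arm_command", "payload": {"series": "0 0 0 0.0564 0.1326 0 1;0 0 0 0.0564 0.1326 0 1;0 0 0 0.0564 0.1326 0 1;0 0 0 0 0 0 1;0 0 0 0 0 0 1"}}

```text
time_s: 3.85
tcp_pos: [661.5, 129.6, 158.8]
orientation: [-3.14, 0.051, 0.001]
contact_force: [-0.4, -0.5, -1.5]
gripper_width: 0.225
gripper_force: 60.6
```

```bash
python3 - <<'E'
from h import *
from bench import env
t=grab("top","1");s=grab("scene","1")
a=cv2.resize(t["pixels"][100:290,130:350,::-1],(400,345),interpolation=cv2.INTER_CUBIC)
b=cv2.resize(s["pixels"][120:292,170:370,::-1],(400,345),interpolation=cv2.INTER_CUBIC)
cv2.imwrite("pics/m1.png",np.hstack([a,b]))
o=env.get_obs();print(o["tcp_pos"],o["orientation"],o["contact_force"])
E
```

```text
[661.029 125.603 159.012] [ 3.14  -0.058 -0.001] [-0.188 -0.392 -1.342]
```

View pics/m1.png

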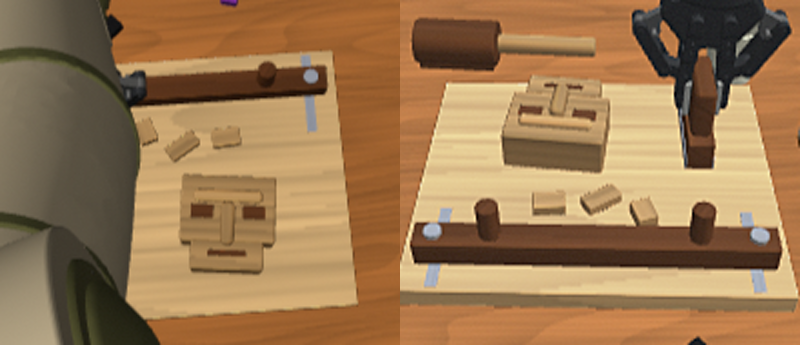

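The scraper is held upright, its far end bottom at right-panel (686–713,167); the chips, blank and fence are untouched.

```bash
python3 - <<'E'
from h import *
s=load("scene1")
f=lambda u,v:[(u-400+.5)/2-.5+170,(v+.5)/2-.5+120]
print(ray(s,[f(686,167),f(713,166)],121), ray(s,[f(713,132)],151))
E
```

```text
[[697.057 113.236 121.   ]
 [696.16  137.929 121.   ]] [[683.219 136.436 151.   ]]
```

>>> {"api": "arm_command", "payload": {"series": "0 0 0 0 0 -0.1 1;0 0 0 0 0 -0.13 1;0 0 0 0 0 -0.1 1;0 0 0 0 0 -0.05 1;0 0 0 0 0 0 1;0 0 0 0 0 0 1"}}

```text
time_s: 4.45
tcp_pos: [661.5, 124.7, 64.2]
orientation: [3.14, -0.061, -0.001]
contact_force: [0.5, -0.7, -0.5]
gripper_width: 0.222
gripper_force: 60.6
```

>>> {"api": "arm_command", "payload": {"series": "0 0 0 -0.001 -0.03 0 1;0 0 0 -0.0018 -0.05 0 1;0 0 0 -0.0018 -0.05 0 1;0 0 0 -0.0018 -0.05 0 1;0 0 0 -0.0018 -0.05 0 1;0 0 0 -0.0018 -0.05 0 1;0 0 0 -0.0018 -0.05 0 1;0 0 0 -0.0018 -0.05 0 1;0 0 0 -0.0018 -0.05 0 1;0 0 0 -0.0018 -0.05 0 1;0 0 0 -0.0018 -0.05 0 1;0 0 0 -0.0018 -0.05 0 1"}}

```text
time_s: 5.45
tcp_pos: [656.3, -19.9, 64.2]
orientation: [-3.141, 0.058, 0.0]
contact_force: [-0.0, 0.6, -0.8]
gripper_width: 0.224
gripper_force: 60.5
```

>>> {"api": "arm_command", "payload": {"series": "0 0 0 -0.0018 -0.05 0 1;0 0 0 -0.0018 -0.05 0 1;0 0 0 -0.0018 -0.05 0 1;0 0 0 -0.0018 -0.05 0 1;0 0 0 -0.0018 -0.05 0 1;0 0 0 -0.0018 -0.05 0 1;0 0 0 -0.0018 -0.05 0 1;0 0 0 -0.0018 -0.05 0 1;0 0 0 -0.0018 -0.05 0 1;0 0 0 -0.0018 -0.05 0 1;0 0 0 -0.0018 -0.05 0 1;0 0 0 -0.0018 -0.05 0 1"}}

```text
time_s: 6.45
tcp_pos: [650.9, -169.9, 64.3]
orientation: [3.141, -0.058, -0.0]
contact_force: [0.2, 1.4, -0.9]
gripper_width: 0.226
gripper_force: 60.5
```

>>> {"api": "arm_command", "payload": {"series": "0 0 0 -0.0018 -0.05 0 1;0 0 0 -0.0018 -0.05 0 1;0 0 0 0 -0.05 0 1;0 0 0 0 -0.04 0 1;0 0 0 0 0 0 1;0 0 0 0 0 0.08 1;0 0 0 0 0 0.12 1;0 0 0 0 0 0.1 1;0 0 0 0 -0.04 0.05 1;0 0 0 0 0 0 1"}}

```text
time_s: 7.28
tcp_pos: [651.7, -227.8, 155.3]
orientation: [3.139, -0.059, 0.008]
contact_force: [1.1, -1.1, -0.5]
gripper_width: 0.228
gripper_force: 60.6
```

```bash
python3 - <<'E'
from h import *
from bench import env
t=grab("top","2");s=grab("scene","2")
a=cv2.resize(t["pixels"][100:290,130:370,::-1],(420,332),interpolation=cv2.INTER_CUBIC)
b=cv2.resize(s["pixels"][120:292,120:317,::-1],(380,332),interpolation=cv2.INTER_CUBIC)
cv2.imwrite("pics/m2.png",np.hstack([a,b]))
o=env.get_obs();print(o["tcp_pos"],o["orientation"],o["contact_force"])
E
```

```text
[ 649.995 -225.852  151.678] [-3.141  0.058 -0.001] [-0.515  0.359 -1.495]
```

View pics/m2.png

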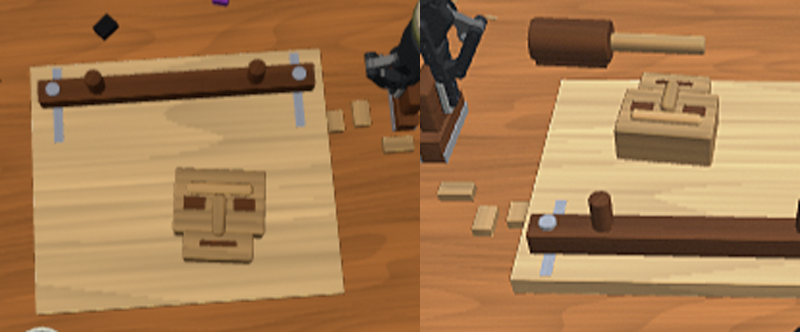

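The three offcuts lie flat on the bench off the right edge, at left-panel (336,121), (361,113) and (398,144). The blank and the fence are unmoved. I'll stand the scraper on the bench now and push the blank with the fingers, because the held fingers would touch the blank's top before the scraper's foot did.

>>> {"api": "arm_command", "payload": {"series": "0 0 0 -0.15 -0.034 0 1;0 0 0 -0.15 -0.034 0 1;0 0 0 -0.15 -0.034 0 1;0 0 0 -0.15 -0.034 0 1;0 0 0 0 0 -0.12 1;0 0 0 0 0 -0.14 1;0 0 0 0 0 -0.11 1;0 0 0 0 0 -0.05 1;0 0 0 0 0 -0.02 1;0 0 0 0 0 -0.013 1;0 0 0 0 0 0 1;0 0 0 0 0 0 1"}}

```text
time_s: 8.38
tcp_pos: [500.3, -259.8, 38.7]
orientation: [-3.141, 0.057, -0.0]
contact_force: [0.6, -1.0, -1.6]
gripper_width: 0.227
gripper_force: 60.6
```

>>> {"api": "arm_command", "payload": {"series": "0 0 0 0 0 -0.003 1;0 0 0 0 0 0 1;0 0 0 0 0 0 0.5;0 0 0 0 0 0 0.5;0 0 0 0 0 0 0.3;0 0 0 0 0 0 0.3;0 0 0 0 0 0 0.3;0 0 0 0 0 0.1 0.3;0 0 0 0 0 0.14 0.3;0 0 0 0 0 0.14 0.3;0 0 0 0 0 0.14 0.3;0 0 0 0 0 0 0.3"}}

```text
time_s: 9.38
tcp_pos: [502.6, -261.5, 173.8]
orientation: [3.138, -0.058, 0.013]
contact_force: [-0.1, 0.1, -0.7]
gripper_width: 0.698
gripper_force: 0.0
```

```bash
python3 - <<'E'
from h import *
from bench import env
o=env.get_obs();print(o["joint_positions"],o["tcp_pos"],o["gripper_width"])
E
```

```text
[ 0.375  0.481  0.006  2.028 -0.004  0.624 -1.224] [ 502.586 -261.479  173.767] 0.6978919133681105
```

>>> {"api": "arm_command", "payload": {"series": "0 0 1 0.0124 0.0333 0 0.6;0 0 1 0.0124 0.0333 0 0.6;0 0 1 0.0124 0.0333 0 0.6;0 0 1 0.0124 0.0333 0 0.6;0 0 1 0.0124 0.0333 0 0.6;0 0 1 0.0124 0.0333 0 0.6;0 0 1 0.0124 0.0333 0 0.6;0 0 1 0.0124 0.0333 0 0.6;0 0 1 0.0124 0.0333 0 0.6;0 0 1 0.0124 0.0333 0 0.6;0 0 1 0.0124 0.0333 0 0.6;0 0 1 0.0124 0.0333 0 0.6"}}

```text
time_s: 10.38
tcp_pos: [537.3, -159.8, 167.6]
orientation: [-2.746, -1.526, 0.0]
contact_force: [0.2, 0.2, 0.2]
gripper_width: 0.4
gripper_force: 0.0
```

>>> {"api": "arm_command", "payload": {"series": "0 0 1 0.0124 0.0333 0 0.6;0 0 1 0.0124 0.0333 0 0.6;0 0 1 0.0124 0.0333 0 0.6;0 0 1 0.0124 0.0333 0 0.6;0 0 1 0.0124 0.0333 0 0.6;0 0 1 0.0124 0.0333 0 0.6;0 0 0 0 0 -0.12 0.6;0 0 0 0 0 -0.13 0.6;0 0 0 0 0 -0.13 0.6;0 0 0 0 0 -0.1 0.6;0 0 0 0 0 -0.05 0.6;0 0 0 0 0 0 0.6"}}

```text
time_s: 11.38
tcp_pos: [554.2, -109.8, 32.3]
orientation: [-2.259, -2.178, 0.004]
contact_force: [-0.0, -0.2, 0.3]
gripper_width: 0.397
gripper_force: 0.0
```

```bash
python3 - <<'E'
from h import *
from bench import env
t=grab("top","3");s=grab("scene","3")
a=cv2.resize(t["pixels"][100:290,130:370,::-1],(420,332),interpolation=cv2.INTER_CUBIC)
b=cv2.resize(s["pixels"][110:282,120:317,::-1],(380,332),interpolation=cv2.INTER_CUBIC)
cv2.imwrite("pics/m3.png",np.hstack([a,b]))
o=env.get_obs();print(o["tcp_pos"],o["orientation"],o["contact_force"],o["gripper_width"])
E
```

```text
[ 555.743 -110.063   35.103] [-2.261 -2.18   0.001] [-1.053  0.491  0.461] 0.40009999195561513
```

View pics/m3.png

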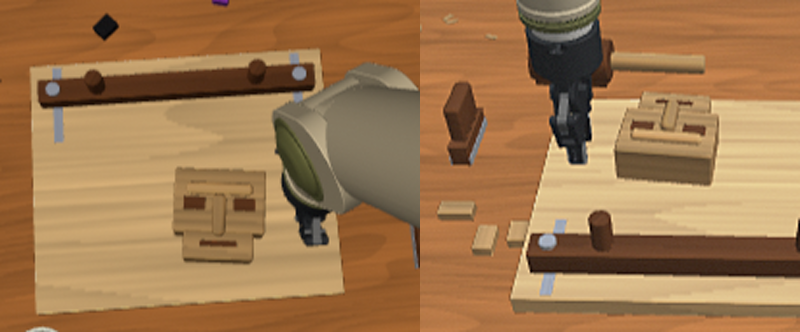

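The scraper stands on the bench at right-panel (465,120). The fingers are on the board right of the blank at left-panel (312,225), clear of it.

>>> {"api": "arm_command", "payload": {"series": "0 0 0 0 0.022 0 0.6;0 0 0 0 0.024 0 0.6;0 0 0 0.0008 0.024 0 0.6;0 0 0 0.0008 0.024 0 0.6;0 0 0 0.0008 0.024 0 0.6;0 0 0 0.0008 0.024 0 0.6;0 0 0 0.0008 0.024 0 0.6;0 0 0 0.0008 0.024 0 0.6;0 0 0 0.0008 0.024 0 0.6;0 0 0 0.0008 0.024 0 0.6;0 0 0 0.0008 0.018 0 0.6;0 0 0 0 0 0 0.6"}}

```text
time_s: 12.48
tcp_pos: [557.4, -44.9, 35.2]
orientation: [-2.26, -2.181, -0.0]
contact_force: [0.5, -1.2, 0.9]
gripper_width: 0.398
gripper_force: 0.0
```

```bash
python3 - <<'E'
from h import *
from bench import env
t=grab("top","4");s=grab("scene","4")
a=cv2.resize(t["pixels"][130:270,140:300,::-1],(400,350),interpolation=cv2.INTER_CUBIC)
b=cv2.resize(s["pixels"][140:280,170:330,::-1],(400,350),interpolation=cv2.INTER_CUBIC)
cv2.imwrite("pics/m4.png",np.hstack([a,b]))
o=env.get_obs();print(o["tcp_pos"],o["orientation"],o["contact_force"],o["moment"])
E
```

```text
[557.427 -45.236  35.063] [-2.26  -2.181 -0.   ] [-0.068  0.474 -0.139] [-0.003  0.016 -0.009]
```

View pics/m4.png

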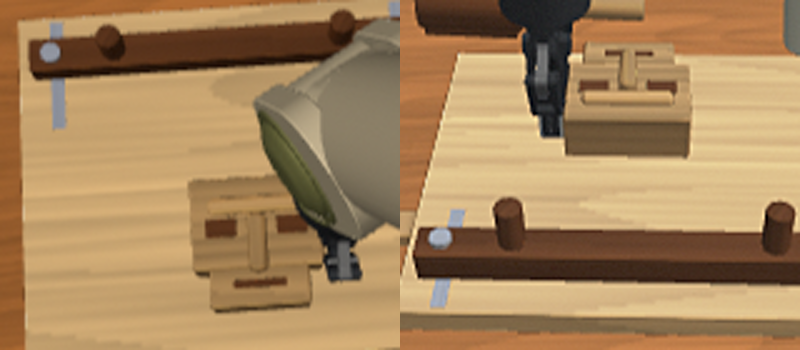

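The blank is now turned square, with the forehead's lower edge at right-panel (566,153)–(689,157), and the fingers are on its right side. From here I'll measure the forehead face by mask.

```bash
cat >> h.py <<'E'
def blank(s,show=0):
    "forehead face in scene view -> lower-edge corners R,L on board top"
    hsv=cv2.cvtColor(s["pixels"],cv2.COLOR_RGB2HSV); H,Sa,V=cv2.split(hsv)
    m=((H>=14)&(V>95)&(V<148)&(Sa<150)).astype(np.uint8); m[:,:190]=0;m[:,340:]=0;m[:160]=0;m[262:]=0
    m=cv2.morphologyEx(m,cv2.MORPH_OPEN,np.ones((3,3)))
    n,l,st,c=cv2.connectedComponentsWithStats(m); i=1+np.argmax(st[1:,4]); m=l==i
    x,y,w,h,a=st[i]
    cols=np.arange(x+6,x+w-6); low=np.array([np.flatnonzero(m[:,k]).max()+.5 for k in cols])
    p=np.polyfit(cols,low,1); r=low-np.polyval(p,cols); k=abs(r)<1; p=np.polyfit(cols[k],low[k],1)
    ends=[]
    for side in(0,1):   # side edges at rows near the lower edge
        rows=range(int(low.mean())-9,int(low.mean())-3)
        e=[(np.flatnonzero(m[r])[[0,-1][side]]+[-.5,.5][side]) for r in rows]
        q=np.polyfit(list(rows),e,1); v=low.mean()
        for _ in range(4): u=np.polyval(q,v); v=np.polyval(p,u)
        ends.append((u,v))
    X=ray(s,ends,24)[:,:2]; d=X[1]-X[0]
    print("px",np.array(ends).ravel(),"R",X[0],"L",X[1],"w",np.linalg.norm(d),"mid",X.mean(0),"yaw",np.degrees(np.arctan2(-d[0],d[1])))
    return X
E
python3 - <<'E'
from h import *
s=load("scene0");t=load("top0")
for k in("scene0","scene2","scene4"): blank(load(k))
L=ray(s,[S(614,268),S(267,262)],94);print("pegs scene",L[:,:2],L.mean(0))
L=ray(t,[T(141,68),T(445,48)],94);print("pegs top",L[:,:2],L.mean(0))
# peg tops in scene by dark mask: column-wise edges just below top
hsv=cv2.cvtColor(s["pixels"],cv2.COLOR_RGB2HSV)
for r in (226,229,232):
    row=(hsv[r,:,2]<125)&(hsv[r,:,1]>130); print(r,[ (a[0]-.5,a[-1]+.5) for a in np.split(np.flatnonzero(row),np.flatnonzero(np.diff(np.flatnonzero(row))>1)+1) if len(a)>4])
E
```

```text
px [222.5   201.883 269.821 205.303] R [589.814 -65.831] L [602.365  38.812] w 105.39342191152019 mid [596.089 -13.509] yaw -6.8397861365957
px [223.329 201.874 270.99  205.424] R [589.815 -63.987] L [602.785  41.359] w 106.1406090498897 mid [596.3   -11.314] yaw -7.018792512587007
px [237.444 201.089 284.741 202.958] R [587.829 -32.692] L [595.54   71.877] w 104.85322768255928 mid [591.684  19.592] yaw -4.2170893857735905
pegs scene [[722.184 128.646]
 [714.574 -69.907]] [718.379  29.37   94.   ]
pegs top [[725.443 128.42 ]
 [718.678 -70.084]] [722.061  29.168  94.   ]
226 [(np.float64(207.5), np.float64(218.5)), (np.float64(315.5), np.float64(327.5))]
229 [(np.float64(207.5), np.float64(219.5)), (np.float64(319.5), np.float64(326.5))]
232 [(np.float64(176.5), np.float64(181.5)), (np.float64(190.5), np.float64(267.5)), (np.float64(287.5), np.float64(297.5)), (np.float64(318.5), np.float64(326.5))]
```

>>> {"api": "arm_command", "payload": {"series": "0 0 0 0 0.006 0 0.6;0 0 0 0 0.008 0 0.6;0 0 0 0.0003 0.008 0 0.6;0 0 0 0.0003 0.008 0 0.6;0 0 0 0.0003 0.008 0 0.6;0 0 0 0.0003 0.008 0 0.6;0 0 0 0.0003 0.008 0 0.6;0 0 0 0 0.004 0 0.6;0 0 0 0 0 0 0.6"}}

```text
time_s: 13.33
tcp_pos: [558.1, -31.2, 35.3]
orientation: [-2.261, -2.181, -0.001]
contact_force: [-0.6, 0.7, -0.4]
gripper_width: 0.398
gripper_force: 0.3
```

```bash
python3 - <<'E'
from h import *
from bench import env
o=env.get_obs();print(o["tcp_pos"],o["contact_force"],o["moment"])
s=grab("scene","5"); blank(s)
E
```

```text
[558.13  -31.191  35.302] [-0.565  0.663 -0.427] [-0.117  0.061  0.019]
px [243.581 201.688 291.5   202.946] R [589.977 -18.994] L [595.752  86.737] w 105.88821650975473 mid [592.864  33.871] yaw -3.126426330922596
```

>>> {"api": "arm_command", "payload": {"series": "0 0 0 0 -0.06 0 0.6;0 0 0 0 -0.04 0 0.6;0 0 0 0 0 0.12 0.6;0 0 0 0 0 0.14 0.6;0 0 0 0 0 0.13 0.6;0 0 -1 -0.0247 0.021 0 0.6;0 0 -1 -0.0247 0.021 0 0.6;0 0 -1 -0.0247 0.021 0 0.6;0 0 -1 -0.0247 0.021 0 0.6;0 0 -1 -0.0247 0.021 0 0.6;0 0 -1 -0.0247 0.021 0 0.6;0 0 -1 -0.0247 0.021 0 0.6"}}

```text
time_s: 14.38
tcp_pos: [514.7, -20.0, 133.0]
orientation: [2.816, 1.392, 0.001]
contact_force: [-0.3, 0.1, -0.5]
gripper_width: 0.402
gripper_force: 0.0
```

>>> {"api": "arm_command", "payload": {"series": "0 0 -1 -0.0247 0.021 0 0.6;0 0 -1 -0.0247 0.021 0 0.6;0 0 -1 -0.0247 0.021 0 0.6;0 0 -1 -0.0247 0.021 0 0.6;0 0 -1 -0.0247 0.021 0 0.6;0 0 -1 -0.0247 0.021 0 0.6;0 0 -1 -0.0247 0.021 0 0.6;0 0 -1 -0.0247 0.021 0 0.6;0 0 -1 -0.0247 0.021 0 0.6;0 0 -1 -0.0247 0.021 0 0.6;0 0 -1 -0.0247 0.021 0 0.6;0 0 0 0 0 0 0.6"}}

```text
time_s: 15.38
tcp_pos: [445.9, 38.5, 132.9]
orientation: [-3.141, 0.062, 0.001]
contact_force: [0.2, 0.0, 0.2]
gripper_width: 0.399
gripper_force: 0.0
```

```bash
python3 - <<'E'
from h import *
from bench import env
o=env.get_obs();print(o["tcp_pos"],o["orientation"],o["contact_force"],o["joint_positions"])
t=load("top0");print("mallet handle",ray(t,[[250,307],[280,307]],30)[:,:2])
s=grab("scene","6"); blank(s)
E
```

```text
[445.895  38.549 132.872] [-3.141  0.062  0.001] [0.238 0.043 0.178] [-0.264  0.442  0.07   2.314 -0.081  0.388 -1.736]
mallet handle [[372.402  22.67 ]
 [365.852 -39.978]]
px [242.5   201.659 291.5   202.946] R [589.845 -21.397] L [595.752  86.737] w 108.29428978622715 mid [592.799  32.67 ] yaw -3.1264263309225613
```

>>> {"api": "arm_command", "payload": {"series": "0 0 0 0 0 -0.1 0.6;0 0 0 0 0 -0.14 0.6;0 0 0 0 0 -0.1 0.6;0 0 0 0 0 -0.05 0.6;0 0 0 0.02 -0.0007 0 0.6;0 0 0 0.02 -0.0007 0 0.6;0 0 0 0.02 -0.0007 0 0.6;0 0 0 0.02 -0.0007 0 0.6;0 0 0 0.02 -0.0007 0 0.6;0 0 0 0.02 -0.0007 0 0.6;0 0 0 0 0 0 0.6"}}

```text
time_s: 16.35
tcp_pos: [477.7, 36.7, 35.9]
orientation: [-3.141, 0.058, -0.001]
contact_force: [-0.1, -0.3, 0.5]
gripper_width: 0.397
gripper_force: 0.0
```

```bash
python3 - <<'E'
from h import *
from bench import env
o=env.get_obs();print(o["tcp_pos"],o["orientation"],o["contact_force"],o["moment"])
s=grab("scene","7"); blank(s)
E
```

```text
[477.736  36.698  35.902] [-3.141  0.058 -0.001] [-0.063 -0.347  0.462] [ 0.008  0.043 -0.038]
px [242.5   202.304 291.5   204.047] R [591.905 -21.346] L [599.218  86.482] w 108.07539882236055 mid [595.561  32.568] yaw -3.8797359391777104
```

>>> {"api": "arm_command", "payload": {"series": "0 0 0 0.012 -0.0004 0 0.6;0 0 0 0.02 -0.0007 0 0.6;0 0 0 0.02 -0.0007 0 0.6;0 0 0 0.02 -0.0007 0 0.6;0 0 0 0.02 -0.0007 0 0.6;0 0 0 0.02 -0.0007 0 0.6;0 0 0 0.02 -0.0007 0 0.6;0 0 0 0.02 -0.0007 0 0.6;0 0 0 0.02 -0.0007 0 0.6;0 0 0 0.02 -0.0007 0 0.6;0 0 0 0.02 -0.0007 0 0.6;0 0 0 0.012 -0.0004 0 0.6"}}

```text
time_s: 17.4
tcp_pos: [532.1, 34.7, 35.2]
orientation: [3.141, -0.057, -0.003]
contact_force: [-4.6, 0.3, 3.7]
gripper_width: 0.401
gripper_force: 2.4
```

>>> {"api": "arm_command", "payload": {"series": "0 0 0 0.012 -0.0004 0 0.6;0 0 0 0.02 -0.0007 0 0.6;0 0 0 0.02 -0.0007 0 0.6;0 0 0 0.02 -0.0007 0 0.6;0 0 0 0.02 -0.0007 0 0.6;0 0 0 0.02 -0.0007 0 0.6;0 0 0 0.01 -0.0003 0 0.6;0 0 0 0 0 0 0.6"}}

```text
time_s: 18.07
tcp_pos: [564.8, 33.7, 35.3]
orientation: [-3.141, 0.058, -0.003]
contact_force: [-0.8, -0.3, -0.4]
gripper_width: 0.393
gripper_force: 0.0
```

```bash
python3 - <<'E'
from h import *
from bench import env
o=env.get_obs();print(o["tcp_pos"],o["orientation"],o["contact_force"],o["moment"])
t=grab("top","8");s=grab("scene","8")
a=cv2.resize(t["pixels"][125:235,140:300,::-1],(464,319),interpolation=cv2.INTER_CUBIC)
b=cv2.resize(s["pixels"][170:250,170:335,::-1],(800,388),interpolation=cv2.INTER_CUBIC)
b=cv2.resize(s["pixels"][175:249,188:348,::-1],(800,370),interpolation=cv2.INTER_CUBIC)
a=cv2.resize(t["pixels"][130:214,140:300,::-1],(400,210),interpolation=cv2.INTER_CUBIC)
cv2.imwrite("pics/m8.png",np.vstack([b,np.hstack([a,a*0])]))
E
```

```text
[564.757  33.696  35.267] [-3.141  0.058 -0.003] [-0.753 -0.294 -0.418] [ 0.041  0.001 -0.011]
```

View pics/m8.png

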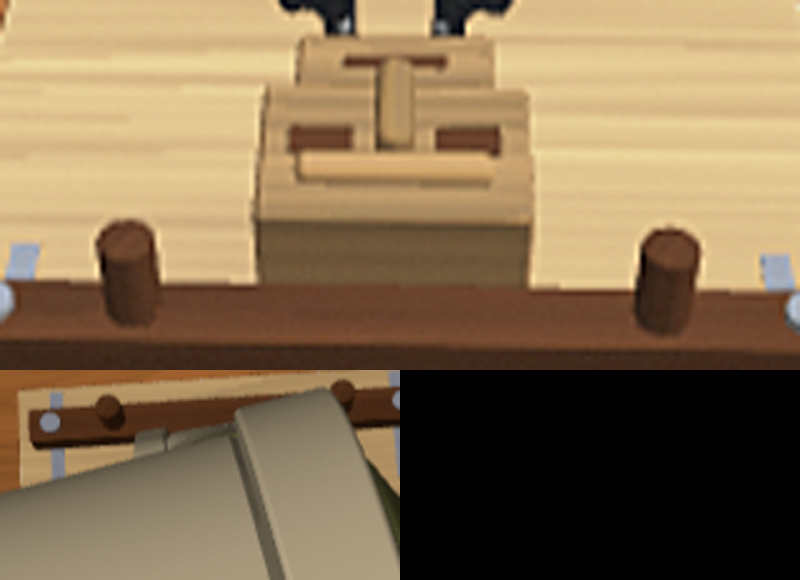

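The forehead is just short of the fence, with its top edge at (256–531,222). The pegs stand at (127,240) and (670,245), and the fingers sit symmetrically behind the chin.

```bash
cat >> h.py <<'E'
def edges(s,rows,lo,hi):
    "strongest left/right colour edges (subpixel) in rows, within two column windows"
    g=cv2.GaussianBlur(s["pixels"].astype(float).sum(2),(3,3),0.6); out=[]
    for (a,b) in(lo,hi):
        e=[]
        for r in rows:
            d=abs(np.gradient(g[r,a:b])); k=int(d.argmax()); w=slice(max(k-1,0),k+2); e.append(a+(d[w]*np.arange(b-a)[w]).sum()/d[w].sum())
        out.append(np.median(e))
    return out
E
python3 - <<'E'
from h import *
s=load("scene8")
C=lambda u,v:[(u+.5)/5-.5+188,(v+.5)/5-.5+175]
print("expected cols",C(259,250),C(530,250))
# vertical forehead face edges at rows 221..229, forehead plane: solve col->y at x=fh, z from row
n=np.array([.9993,-.0366]); pf=ray(s,[C(127,240),C(670,245)],94)[:,:2]; print("pegs clicked",pf,pf.mean(0))
l,r=edges(s,range(221,230),(233,246),(287,300)); print("face cols",l,r)
print("face z50", ray(s,[[l,225],[r,225]],46)[:,:2], ray(s,[[l,225],[r,225]],46).mean(0))
X=ray(s,[C(256,222),C(531,223)],70)[:,:2]; print("fh top",X,X.mean(0))
for rr,z in((range(225,230),85),(range(230,234),72)):
    L=edges(s,rr,(203,213),(214,225)); R=edges(s,rr,(310,321),(322,333)); print("peg cols",L,R,[ray(s,[[np.mean(q),np.mean(rr)]],z)[0,:2] for q in(L,R)])
E
```

```text
expected cols [239.4, 224.6] [293.6, 224.6]
pegs clicked [[717.254 -69.855]
 [722.664 128.707]] [719.959  29.426]
face cols 238.4173278946212 293.7680226718852
face z50 [[679.845 -26.492]
 [681.452  83.87 ]] [680.649  28.689  46.   ]
fh top [[686.135 -24.441]
 [688.277  82.119]] [687.206  28.839]
peg cols [np.float64(207.28592784451163), np.float64(219.0178507864288)] [np.float64(315.3378197070559), np.float64(327.3856074682832)] [array([719.956, -70.17 ]), array([722.821, 129.177])]
peg cols [np.float64(207.9098864114), np.float64(219.5216307298404)] [np.float64(314.7586238607165), np.float64(326.7629032892206)] [array([719.49 , -70.337]), array([722.281, 129.467])]
```

>>> {"api": "arm_command", "payload": {"series": "0 0 0 0.006 0 0 0.6;0 0 0 0.008 0.001 0 0.6;0 0 0 0.008 0.001 0 0.6;0 0 0 0.008 0.001 0 0.6;0 0 0 0.008 0.001 0 0.6;0 0 0 0.008 0.001 0 0.6;0 0 0 0.008 0.001 0 0.6;0 0 0 0 0 0 0.6;0 0 0 0 0 0 0.6"}}

```text
time_s: 18.92
tcp_pos: [576.4, 35.0, 35.3]
orientation: [3.141, -0.058, -0.001]
contact_force: [-3.1, -0.8, 1.7]
gripper_width: 0.402
gripper_force: 1.9
```

```bash
cat >> h.py <<'E'
def rel(s):
    l,r=edges(s,range(224,230),(233,247),(287,302)); P=ray(s,[[l,227],[r,227]],42)
    L=edges(s,range(225,230),(203,213),(214,225)); R=edges(s,range(225,230),(310,321),(322,333))
    p=np.array([ray(s,[[np.mean(q),227]],85)[0,:2] for q in(L,R)]); m=p.mean(0); f=P.mean(0)
    print("cols",l,r,"face y",P[:,1],f[1],"pegs",p.ravel(),"fence-y of blank",f[1]-(m[1]+(m[0]-700)*.0366))
E
python3 - <<'E'
from h import *
from bench import env
o=env.get_obs();print(o["tcp_pos"],o["orientation"],o["contact_force"],o["moment"])
rel(load("scene8")); s=grab("scene","9"); rel(s)
E
```

```text
[576.368  34.996  35.278] [ 3.141 -0.058 -0.001] [-3.115 -0.752  1.696] [-0.154  0.709 -0.069]
cols 238.66925409556467 293.68570372018235 face y [-26.114  83.785] 28.8357039772392 pegs [719.956 -70.17  722.821 129.177] fence-y of blank -1.4503058458081206
cols 238.77350379593528 295.03037313104903 face y [-25.904  86.461] 30.27812202788539 pegs [719.956 -70.175 722.821 129.174] fence-y of blank -0.004015177397459269
```

>>> {"api": "arm_command", "payload": {"series": "0 0 0 0.003 -0.0001 0 0.6;0 0 0 0.003 -0.0001 0 0.6;0 0 0 0.003 -0.0001 0 0.6;0 0 0 0.003 -0.0001 0 0.6;0 0 0 0.003 -0.0001 0 0.6;0 0 0 0.003 -0.0001 0 0.6"}}

```text
time_s: 19.47
tcp_pos: [581.4, 35.1, 35.2]
orientation: [-3.141, 0.057, 0.0]
contact_force: [-4.7, -0.1, 2.5]
gripper_width: 0.399
gripper_force: 2.2
```

>>> {"api": "arm_command", "payload": {"series": "0 0 0 0.002 -0.0001 0 0.6;0 0 0 0.002 -0.0001 0 0.6;0 0 0 0.002 -0.0001 0 0.6"}}

```text
time_s: 19.72
tcp_pos: [583.0, 35.1, 35.2]
orientation: [-3.141, 0.058, 0.0]
contact_force: [-4.3, 0.6, 1.6]
gripper_width: 0.401
gripper_force: 2.1
```

>>> {"api": "arm_command", "payload": {"series": "0 0 0 0.002 -0.0001 0 0.6;0 0 0 0.002 -0.0001 0 0.6"}}

```text
time_s: 19.88
tcp_pos: [584.0, 35.0, 35.2]
orientation: [-3.141, 0.058, -0.0]
contact_force: [-3.9, 0.1, 2.7]
gripper_width: 0.398
gripper_force: 2.0
```

>>> {"api": "arm_command", "payload": {"series": "0 0 0 0.002 -0.0001 0 0.6;0 0 0 0.001 0 0 0.6"}}

```text
time_s: 20.05
tcp_pos: [584.2, 34.9, 35.2]
orientation: [3.141, -0.057, -0.002]
contact_force: [-6.1, 0.3, 4.1]
gripper_width: 0.401
gripper_force: 3.1
```

>>> {"api": "arm_command", "payload": {"series": "0 0 0 0.001 0 0 0.6;0 0 0 0 0 0 0.6"}}

```text
time_s: 20.22
tcp_pos: [584.2, 34.9, 35.2]
orientation: [3.141, -0.057, -0.002]
contact_force: [-6.4, -0.2, 3.9]
gripper_width: 0.397
gripper_force: 3.1
```

>>> {"api": "arm_command", "payload": {"series": "0 0 0 0.001 0 0 0.6;0 0 0 0 0 0 0.6"}}

```text
time_s: 20.38
tcp_pos: [584.2, 34.9, 35.3]
orientation: [3.141, -0.057, -0.003]
contact_force: [-7.2, 0.6, 4.0]
gripper_width: 0.401
gripper_force: 3.5
```

>>> {"api": "arm_command", "payload": {"series": "0 0 0 0.002 0 0 0.6;0 0 0 0.002 0 0 0.6;0 0 0 0 0 0 0.6"}}

```text
time_s: 20.63
tcp_pos: [584.2, 34.9, 35.2]
orientation: [3.141, -0.057, -0.006]
contact_force: [-9.9, 0.1, 7.4]
gripper_width: 0.399
gripper_force: 4.9
```

>>> {"api": "arm_command", "payload": {"series": "0 0 0 0.002 0 0 0.6;0 0 0 0 0 0 0.6"}}

```text
time_s: 20.8
tcp_pos: [584.2, 34.9, 35.2]
orientation: [3.141, -0.057, -0.007]
contact_force: [-9.6, 0.8, 8.2]
gripper_width: 0.397
gripper_force: 5.6
```

```bash
python3 - <<'E'
from h import *
from bench import env
o=env.get_obs();print(o["tcp_pos"],o["orientation"],o["contact_force"],o["moment"])
s=grab("scene","10"); rel(s)
E
```

```text
[584.175  34.936  35.175] [ 3.141 -0.057 -0.007] [-9.648  0.799  8.241] [0.184 2.091 0.048]
cols 238.39439796180238 295.8946311029342 face y [-26.665  88.18 ] 30.75784481380025 pegs [719.955 -70.178 722.821 129.172] fence-y of blank 0.4783083027132342
```

>>> {"api": "arm_command", "payload": {"series": "0 0 0 0.002 0 0 0.6;0 0 0 0.002 0 0 0.6;0 0 0 0 0 0 0.6"}}

```text
time_s: 21.1
tcp_pos: [584.1, 34.9, 35.1]
orientation: [3.141, -0.057, -0.01]
contact_force: [-14.1, 0.5, 9.7]
gripper_width: 0.403
gripper_force: 7.0
```

>>> {"api": "arm_command", "payload": {"series": "0 0 0 0.001 0 0 0.6;0 0 0 0.001 0 0 0.6;0 0 0 0 0 0 0.6;0 0 0 0 0 0 0.6"}}

```text
time_s: 21.43
tcp_pos: [584.1, 34.9, 35.1]
orientation: [3.141, -0.057, -0.012]
contact_force: [-14.9, 1.6, 11.2]
gripper_width: 0.397
gripper_force: 7.6
```

>>> {"api": "arm_command", "payload": {"series": "0 0 0 -0.01 0 0 0.6;0 0 0 -0.02 0 0 0.6;0 0 0 -0.06 0 0 0.6;0 0 0 -0.1 0 0 0.6;0 0 0 0 0 0.1 0.6;0 0 0 0 0 0.14 0.6;0 0 0 0 0 0.14 0.6;0 0 0 -0.02 -0.14 0.1 0.6;0 0 0 -0.02 -0.16 0.1 0.6;0 0 0 -0.02 -0.16 0.1 0.6;0 0 0 0 -0.16 0 0.6;0 0 0 0 -0.16 0 0.6"}}

```text
time_s: 22.43
tcp_pos: [528.8, -151.1, 200.6]
orientation: [3.14, -0.057, 0.01]
contact_force: [0.9, 0.2, -0.8]
gripper_width: 0.397
gripper_force: 0.0
```

>>> {"api": "arm_command", "payload": {"series": "0 0 0 0 -0.16 0 0.6;0 0 0 0 -0.16 0 0.6;0 0 0 0 -0.16 0 0.6;0 0 0 0 -0.14 0 0.6;0 0 0 0 -0.05 0 0.6;0 0 0 0 0 0 0.6;0 0 0 0 0 0 0.6"}}

```text
time_s: 23.02
tcp_pos: [527.4, -317.1, 198.2]
orientation: [3.141, -0.06, 0.002]
contact_force: [0.1, 1.2, -0.4]
gripper_width: 0.398
gripper_force: 0.0
```

```bash
python3 - <<'E'
from h import *
from bench import env
o=env.get_obs();print(o["time_s"],o["tcp_pos"],o["contact_force"])
t=grab("top","11");s=grab("scene","11"); rel(s)
b=cv2.resize(s["pixels"][140:260,120:350,::-1],(575,300),interpolation=cv2.INTER_CUBIC)
a=cv2.resize(t["pixels"][120:300,90:390,::-1],(500,300),interpolation=cv2.INTER_CUBIC)
c=np.zeros((600,800,3),np.uint8); c[:300,:575]=b
c[300:,:]=cv2.resize(t["pixels"][128:222,140:390,::-1],(800,300),interpolation=cv2.INTER_CUBIC)
cv2.imwrite("pics/m11.png",c)
E
```

```text
23.0167 [ 527.435 -317.109  198.232] [ 0.094  1.199 -0.371]
cols 238.39295329614123 295.8989977962905 face y [-26.667  88.189] 30.760740302869856 pegs [719.956 -70.173 722.821 129.171] fence-y of blank 0.4790057370300431
```

View pics/m11.png

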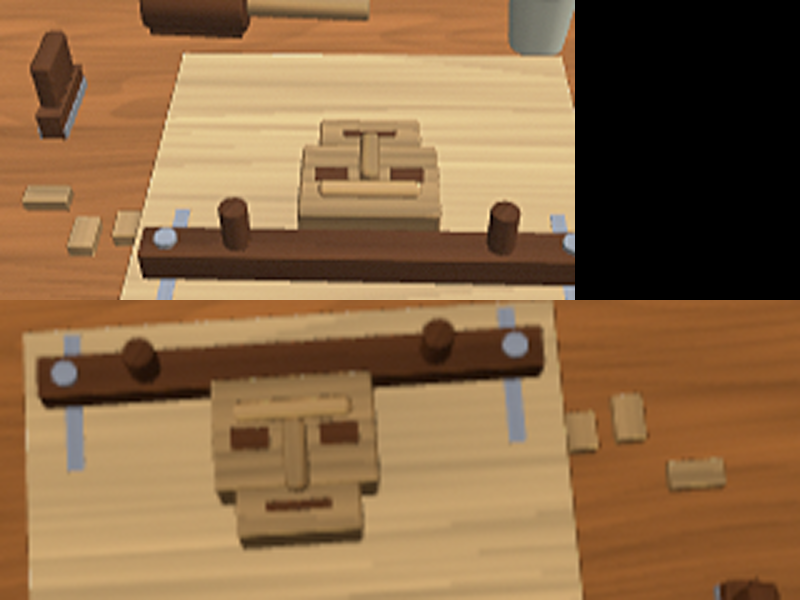

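The blank sits against the fence between the pegs, with no gap visible at either corner (212,380) or (373,372). The fence is where it was, the chips are on the bench at (582,430), (629,418) and (696,473), and the scraper is standing. One check from the top view:

```bash
python3 - <<'E'
from h import *
t=load("top11"); C=lambda u,v:[(u+.5)/3.2-.5+140,(v+.5)/(300/94)-.5-100/3.19+128+.0]
C=lambda u,v:[(u+.5)/3.2-.5+140,(v-300+.5)/(300/94)-.5+128]
p=ray(t,[C(139,352),C(438,333)],94);f=ray(t,[C(212,381),C(373,373)],70);q=ray(t,[C(240,540),C(362,532)],70)
print("pegs",p[:,:2],p.mean(0)); print("forehead",f[:,:2],f.mean(0))
m=p.mean(0);c=f.mean(0);print("fence y",c[1]-(m[1]+(m[0]-c[0])*.0366))
for a in(p,f):d=a[0]-a[1];print("yaw",np.degrees(np.arctan2(-d[0],d[1])))
# fence/static shift by image difference before/after in scene
a,b=load("scene0")["pixels"].astype(float).sum(2),load("scene11")["pixels"].astype(float).sum(2)
w=np.hanning(24)[:,None]*np.hanning(60)
for x0 in(172,300): print("fence shift px",cv2.phaseCorrelate(a[229:253,x0:x0+60].copy(),b[229:253,x0:x0+60].copy(),w))
a,b=load("top0")["pixels"].astype(float).sum(2),load("top11")["pixels"].astype(float).sum(2)
w=np.hanning(30)[:,None]*np.hanning(45)
for x0 in(146,265): print("top shift px",cv2.phaseCorrelate(a[132:162,x0:x0+45].copy(),b[132:162,x0:x0+45].copy(),w))
E
```

```text
pegs [[722.392 128.53 ]
 [715.199 -69.58 ]] [718.796  29.475  94.   ]
forehead [[705.212  83.732]
 [699.644 -24.97 ]] [702.428  29.381  70.   ]
fence y -0.6930171757143917
yaw -2.0794449909914023
yaw -2.932398546779126
fence shift px ((0.11431058459890764, 0.006783208431366816), 0.990724660870886)
fence shift px ((0.01777344803173264, 0.09332586672244503), 0.9806892685624441)
top shift px ((0.5454977815493862, -0.04916526180791969), 1.005674550511562)
top shift px ((0.5020592112921207, 0.056532275790841524), 1.0011288806148135)
```

```bash
python3 -c "
from bench import env
print(env.close_job())"
```

```text
the job is handed in; nothing more can be done
None
```

The job is handed in at about 23 s. The three offcuts are on the bench, the blank is pressed home against the unmoved fence and centred to within about 1 mm, and the scraper stands on the bench off the board.

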